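# Latch the crepe griddle's plate and level its loose foot

### The job

Get the crepe griddle ready for baking: first swing the steel hasp at its front right corner over the plate's tab, so that its eye rests round the stud. Then take the black knob of the front left foot from above, press it down firmly (with the weight of one and a half to two kilograms) so that this foot, which is too short, stands on the worktop, and turn it until the bubble of the spirit level on the plate is in the middle between its two lines under that push. Finish while still gripping the knob and pressing the foot down with the bubble centred, so that I can tighten the lock nut underneath; do not shove the griddle, the level or the things round it about.

Things in the scene. Friction and masses are not known exactly. Their poses are not given: they have to be found in the camera images.
- griddle: Crepe griddle, loose on the worktop, 1.1 kg: steel frame 280 x 280 mm (top 60 mm up) with a round dark plate 260 mm across, top 75 mm up. Origin on the worktop under its centre; x to its back (away from the robot), y to its left. Feet at (+-125, +-125) mm; three fixed ones make the plate level, the adjustable front left one is 2.7 to 6.4 mm too short at the start
- foot_pad: Rubber pad of the adjustable foot, 30 mm across, under the front left corner; origin in its underside. It hangs just off the worktop until that corner is pressed down (rocking the griddle over takes 3 to 7 N; a hard grip on the knob hinders it, so grip lightly). At the right length the griddle stays level under the push; of a 15 N push about 10 N reach the pad
- foot_knob: Black round knob on the adjustable foot's screw; origin on its vertical axis, level with the pad's underside. Clockwise seen from above screws the foot down and lifts the corner: 10 mm a full turn, 1.7 to 4 rad needed. It stays where turned (0.1 N m friction) and does not sink when pressed apart from the rocking
- knob_top (a point): Centre of the knob's top. Knob: 39 mm across, 28 mm tall, fluted, sides slightly bulged. Foot on the worktop: top 107 mm, underside 79 mm above the worktop, so just higher than the plate; the frame below it is at 60 mm
- hasp (a joint): Hasp angle in rad: 0 closed, lying flat with its eye round the stud; pi/2 upright; 2.0 leaning outward on its stop, about as found. Pushed past upright it falls shut by itself
- hasp_hinge (a point): Middle of the hasp's hinge pin at the griddle's front right corner, 183 mm from its centre on the diagonal, 72 mm above the worktop. The pin lies across the diagonal: the hasp swings in the upright plane through the griddle's centre, over towards the centre to close. Hasp: steel loop 25 mm wide, 64 mm long from the pin, 4 mm thick
- hasp_tip (a point): Middle of the hasp's free end (bent-up lip), 60 mm from the hinge pin
- level: Aluminium spirit level lying loose on the plate, 170 x 24 mm, 30 mm tall; origin in the centre of its underside; x runs along it, roughly towards the adjustable foot, z up
- vial_mid (a point): Middle of the level's vial, midway between its two black ring lines (20 mm apart); axes as the level's
- bubble_mid (a point): Middle of the pale bubble (14 mm long). It moves to the higher end and settles in about 1 s: 0.45 mm per mrad, so while pressed about 2.5 mm for each mm that the foot is too short (bubble off towards the level's -x, away from the foot) or too long. Between the lines: within 3 mm of vial_mid. Unpressed, a short foot does not show
- spreader: Bystander: wooden T-shaped batter spreader, 200 x 150 x 15 mm, lying left of the griddle; origin under the middle of its handle
- turner: Bystander: spatula with black handle and pink blade, 315 x 52 x 16 mm, lying; origin under its middle
- lemon: Bystander: lemon 71 x 53 x 51 mm, origin in the centre of its underside

How it is judged:
On the way:
1. the hasp is swung closed, its eye resting round the stud (value of joint hasp below 0.08 rad), for 0.3 s.
At the end, for the whole second after the job is handed in: Hasp shut (0.08 rad); bubble within 3 mm of the vial's middle, griddle within 0.012 rad of level, level flat on the plate; fingers on the knob (over 5 N), foot pad pressed on the worktop with 7 to 40 N, griddle at rest, all while the robot keeps holding (value of joint hasp below 0.08 rad and x of bubble_mid in the frame of vial_mid between -0.003 and 0.003 m and angle between griddle's own z axis and vertical below 0.012 rad and angle between the z axis of level and the z axis of griddle, either way round below 0.03 rad and z of level in the frame of griddle above 0.07 m and contact force between the fingers and foot_knob above 5 N and contact force between foot_pad and anything else between 7 and 40 N and linear speed of griddle below 0.01 m/s); the arm keeps its last pose, push and grip.
It fails at once if the griddle is shoved more than 40 mm (distance of griddle from where it was at the start of the episode above 0.04 m).
It fails at once if the level is pushed more than 40 mm (distance of level from where it was at the start of the episode above 0.04 m).
It fails at once if the foot is rammed down with more than 60 N (contact force between foot_pad and anything else above 60 N).
It fails at once if a bystander is pushed more than 30 mm (distance of any of spreader, turner, lemon from where it was at the start of the episode above 0.03 m).
It also fails if it takes over 72 s, if anything falls off the work surface, if the arm or the gripper's body presses on something with over 40 N, if the wrist force passes 120 N, or if a joint passes its speed limit or range.

### The arm

A 6-joint arm with a two-finger parallel gripper is mounted at the origin on a cart in front of the work surface, level with it; the furniture and walls round the work are solid. World frame = base frame: x ahead of the robot, y to its left, z up, the work surface at z = 0. Lengths are in m, angles in rad, forces in N, time in s.
With the tool pointing down it reaches from about 0.25 to 0.775 m from the base axis. Payload 4 kg.
Tool frame: the origin (TCP) lies midway between the tips of the shut fingers; the grasp point (between the pads) lies 19 mm behind it; z points along the fingers, y is the direction in which the jaws open and shut (so a half turn about z gives the same grasp; the last joint's range is limited). The gripper opens to 94 mm and grips with 3 to 60 N. Pads are 16 mm wide; open, the fingers measure 119 mm over their backs; the gripper's body (75 mm by 177 mm) begins 78 mm behind the grasp point.
Start: joints at [1.044, 0.087, 1.371, -0, 1.684, -0.103], TCP at [0.226, 0.501, 0.206] pointing down, gripper open.
Joint ranges: [-3.1, 3.1], [-0.76, 2.03], [0.27, 2.55], [-1.08, 4.22], [0.17, 2.65], [-2.57, 2.57]. Speed limits (rad/s): [2.79, 2.79, 3.14, 3.14, 3.14, 3.14].

### API

Orientations are given as [roll, pitch, yaw] about the fixed x, y, z axes, in that order (R = Rz(yaw) Ry(pitch) Rx(roll)).
In Python, from bench import robot gives the robot as it stands.
- The arm moves only by the tool drive_tool, never from a script. Its argument "series" is a list that holds one entry, the list of rows, each a list of 7 numbers: the turn, a rotation vector about the tool's x, y, z in rad, then the shift along the tool's x, y, z in cm, then the opening in per cent of the stroke, from 0 (shut) to 100 (fully open). In form: [[[rx, ry, rz, tx, ty, tz, fingers], ...]]. A call has 1 to 20 rows; each row is the pose to reach, as a shift and turn from the pose measured when the call began, along the tool's axes at that moment; what a row does not reach only later rows make up. A row lasts 1/10 s, in which the tool goes at most 50 mm and 8.59 degrees, less where a joint would pass 70% of its speed; a pose out of reach is approached as far as the arm can. A call with a gripper value outside its range is refused whole. The fingers move at their own pace and stop on an object; the grip force is fixed at half the most. Time passes only in rows, so rows that repeat a pose let the fingers close. It gives the time, the measured TCP pose, the force and the opening at its end, in the units of the state.
- robot.get_obs(): the state, without advancing time (a new reading comes with each control period).
- robot.snapshot(name): name is "side" or "top" or "wrist"; returns a dict with "img" (480x640x3 uint8, blue, green, red), "depth" (480x640 float32, m along the optical axis (not along the pixel's ray), 0 where there is no reading), "vertical_fov" (degrees; the focal length in pixels is half the picture's height over the tangent of half this angle, whatever the lens; pixels are square), "cx", "cy" (the principal point, pixels), "dist_coeffs" ([k1, k2, p1, p2, k3] as OpenCV has them; the pictures are not rectified), "rvec" (rotation vector, rad) and "tvec" (3), from world to camera coordinates, as OpenCV has them. Camera axes: x right, y down, z forward; pixel columns grow to the right and rows downward; lengths in m; the calibration is good to about 2 mm. A picture is of the moment at which its call begins.
- robot.close_job(): hands the job in, once; it reports no verdict.
The state is a dict: "time": time; "joint_positions": joint angles; "qvel": joint speeds; "joint_torque": joint torques, N m; "tool_pos": TCP position; "ee_rot": TCP orientation; "wrist_force": force on the tool from outside, world axes, zero at the start; "wrist_torque": the same for the moment, N m; "width": finger opening in m.
Only numpy, scipy, OpenCV 4.12 (cv2) and the standard library are available. Lean on these libraries where they do the work, as an engineer would, in place of code of your own. Each camera call takes 0.05 s, during which the arm holds its last target.

## Working session

There is one attempt and no reset: what is moved stays moved. The work goes in short steps, Python scripts to look and compute and a tool call to move; the robot and the scene stay as the last step left them, time stands still between calls to the robot, and variables do not carry over. Pictures are saved under pics/ and viewed, and the job is handed in when it is done.

Besides the shell and the picture viewer there is one more tool, called after ">>>" as name(argument=value, ...) on one line, values as JSON. drive_tool: Moves the arm, as the interface text tells. Its arguments: {"type":"object","properties":{"series":{"type":"array","items":{"type":"array","items":{"type":"array","items":{"type":"number"}}}}},"required":["series"]}

```bash
ls; mkdir -p pics; cat > h.py <<'E'
import numpy as np, cv2
from bench import robot
def cam(s):
    f=240/np.tan(np.radians(s["vertical_fov"])/2)
    K=np.array([[f,0,s["cx"]],[0,f,s["cy"]],[0,0,1.]])
    R=cv2.Rodrigues(np.array(s["rvec"],float))[0]; t=np.array(s["tvec"],float).reshape(3)
    return K,np.array(s["dist_coeffs"],float),R,t
def ray(s,u,v):
    K,d,R,t=cam(s)
    p=cv2.undistortPoints(np.array([[[u,v]]],float),K,d)[0,0]
    return -R.T@t, R.T@np.array([p[0],p[1],1.])
def onz(s,u,v,z):
    c,d=ray(s,u,v); return c+d*(z-c[2])/d[2]
def dep(s,u,v):
    c,d=ray(s,u,v); return c+d*s["depth"][int(round(v)),int(round(u))]
def proj(s,P):
    K,d,R,t=cam(s)
    return cv2.projectPoints(np.array(P,float).reshape(-1,1,3),np.array(s["rvec"],float),t,K,d)[0][:,0]
def tri(rays):
    A=np.zeros((3,3));b=np.zeros(3)
    for c,d in rays:
        d=d/np.linalg.norm(d);M=np.eye(3)-np.outer(d,d);A+=M;b+=M@c
    return np.linalg.solve(A,b)
def snap(n,save):
    s=robot.snapshot(n); cv2.imwrite("pics/%s.png"%save,s["img"])
    import pickle; pickle.dump(s,open("pics/%s.pkl"%save,"wb")); return s
def load(n):
    import pickle; return pickle.load(open("pics/%s.pkl"%n,"rb"))
E
python3 - <<'E'
from h import *
np.set_printoptions(precision=4,suppress=True)
print(robot.get_obs())
for n in("side","top","wrist"):
    s=snap(n,n+"0"); K,d,R,t=cam(s); print(n,-R.T@t,R[2],K[0,0],d)
E
```

```text
pics
{'time': 0.0, 'joint_positions': array([ 1.0439,  0.0879,  1.3722,  0.    ,  1.6836, -0.1031]), 'qvel': array([-0.0003, -0.0009,  0.0004, -0.    , -0.0002,  0.0009]), 'joint_torque': array([ -0.0005, -34.0176, -30.2426,   0.0717,   0.0328,  -0.0001]), 'tool_pos': array([0.2259, 0.5009, 0.2043]), 'ee_rot': array([-3.1394, -0.0002,  2.7178]), 'wrist_force': array([-0.058 , -0.335 , -0.2873]), 'wrist_torque': array([ 0.0357, -0.0261, -0.0091]), 'width': 0.09388394074531828}
side [0.4836 1.2152 0.778 ] [ 0.0235 -0.8671 -0.4975] 553.264399808948 [-0.0003  0.      0.      0.      0.    ]
top [0.4294 0.0029 1.1131] [ 0.0792  0.0011 -0.9969] 436.9444203436782 [0.0064 0.     0.     0.     0.    ]
wrist [0.1676 0.5273 0.3843] [ 0.2049 -0.0944 -0.9742] 348.31321072164485 [-0.0062  0.      0.      0.      0.    ]
```

View pics/side0.png

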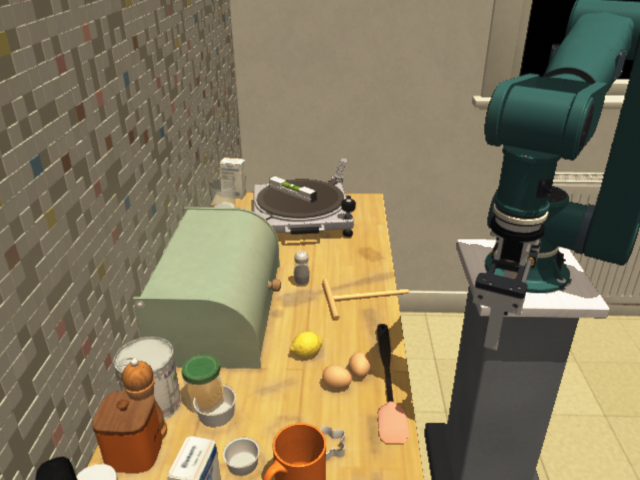

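View pics/top0.png

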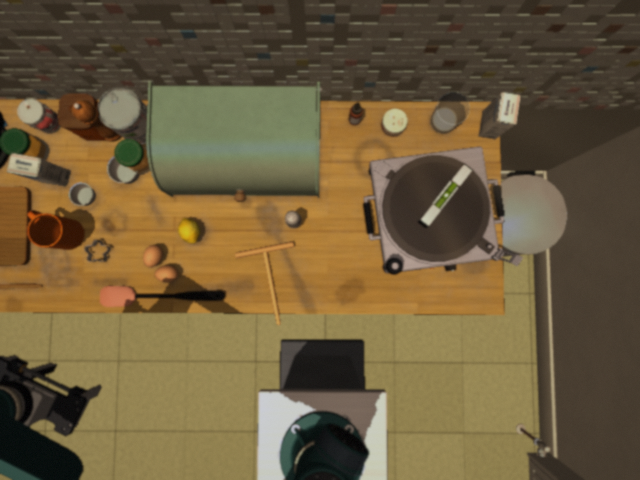

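View pics/wrist0.png

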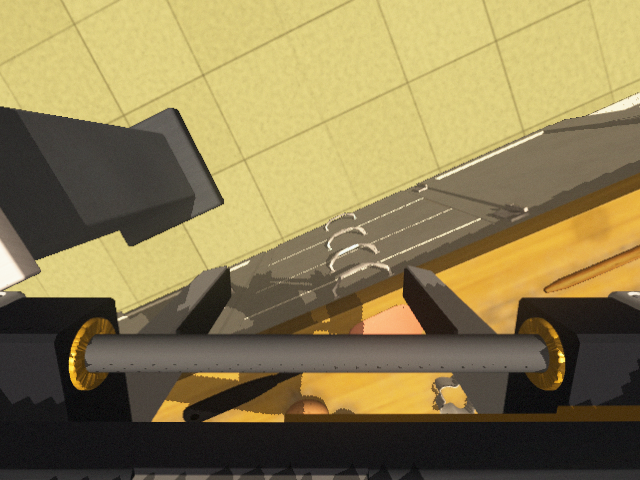

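The side view shows the knob at about (348,204), the hasp at about (340,172) and the level at about (292,188). In the top view they are at (393,264), (500,250) and (446,195). Next I'll enlarge both.

```bash
python3 - <<'E'
from h import *
np.set_printoptions(precision=4,suppress=True)
a=load("side0");b=load("top0")
cv2.imwrite("pics/c1.png",cv2.resize(a["img"][150:250,230:370],None,fx=5,fy=5,interpolation=2))
cv2.imwrite("pics/c2.png",cv2.resize(b["img"][140:280,360:530],None,fx=4.5,fy=4.2,interpolation=2))
for z,p in((.107,(393,264)),(.075,(437,207)),(.11,(446,195))): print(p,onz(b,*p,z),dep(b,*p))
print(dep(a,348,203),dep(a,342,165),dep(b,508,256))
E
```

```text
(393, 264) [ 0.4632 -0.1618  0.107 ] [ 0.4629 -0.1603  0.1159]
(437, 207) [ 0.6015 -0.2735  0.075 ] [ 0.5965 -0.2654  0.1053]
(446, 195) [ 0.624  -0.2855  0.11  ] [ 0.6244 -0.2861  0.1077]
[ 0.4596 -0.1428  0.1135] [ 0.4766 -0.4238  0.1095] [ 0.5355 -0.8439 -0.8714]
```

View pics/c1.png

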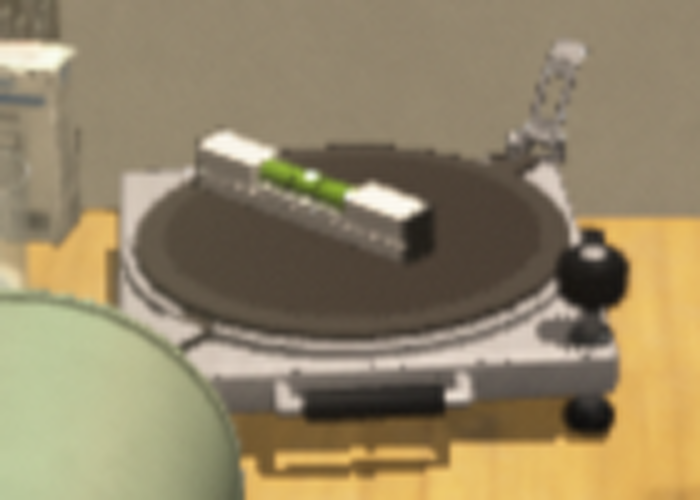

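View pics/c2.png

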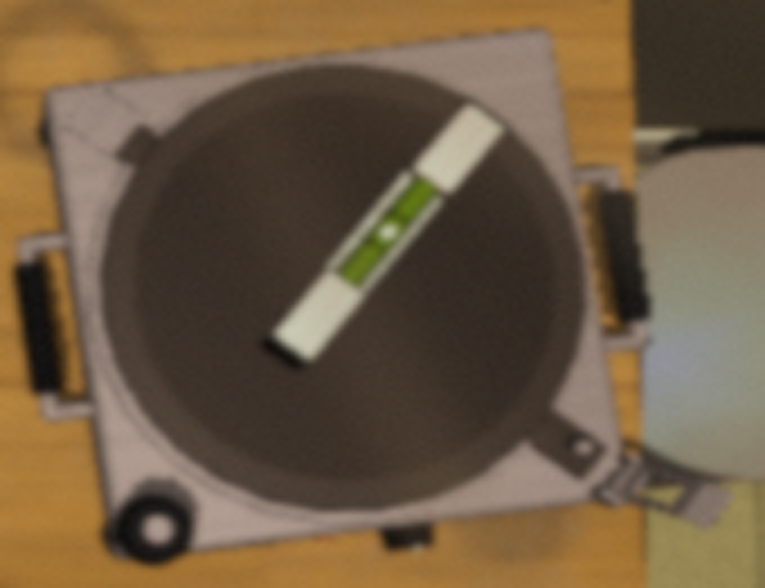

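>>> drive_tool(series=[[[0,0,1.0,-26,-35,-7,20],[0,0,1.0,-26,-35,-7,0],[0,0,1.0,-26,-35,-7,0],[0,0,1.0,-26,-35,-7,0],[0,0,1.0,-26,-35,-7,0],[0,0,1.0,-26,-35,-7,0],[0,0,1.0,-26,-35,-7,0],[0,0,1.0,-26,-35,-7,0],[0,0,1.81,-53,-70,-7,0],[0,0,1.81,-53,-70,-7,0],[0,0,1.81,-53,-70,-7,0],[0,0,1.81,-53,-70,-7,0],[0,0,1.81,-53,-70,-7,0],[0,0,1.81,-53,-70,-7,0],[0,0,1.81,-53,-70,-7,0],[0,0,1.81,-53,-70,-7,0],[0,0,1.81,-53,-70,-7,0],[0,0,1.81,-53,-70,-7,0],[0,0,1.81,-53,-70,-7,0],[0,0,1.81,-53,-70,-7,0]]])

```text
time: 2.15
tool_pos: [0.421, -0.3551, 0.2746]
ee_rot: [-3.139, 0.001, 0.907]
wrist_force: [-0.2, -0.6, -0.2]
width: 0.0006
```

```bash
python3 - <<'E'
from h import *
np.set_printoptions(precision=4,suppress=True)
o=robot.get_obs();print(o["time"],o["tool_pos"],o["ee_rot"],o["wrist_force"],o["width"],o["joint_positions"])
snap("wrist","w1");snap("top","t1")
E
```

```text
2.15 [ 0.421  -0.3551  0.2746] [-3.1393  0.0009  0.9068] [-0.1907 -0.62   -0.2395] 0.0006187378904866095 [-0.8028  0.0879  1.2344 -0.0013  1.8215 -0.1391]
```

View pics/w1.png

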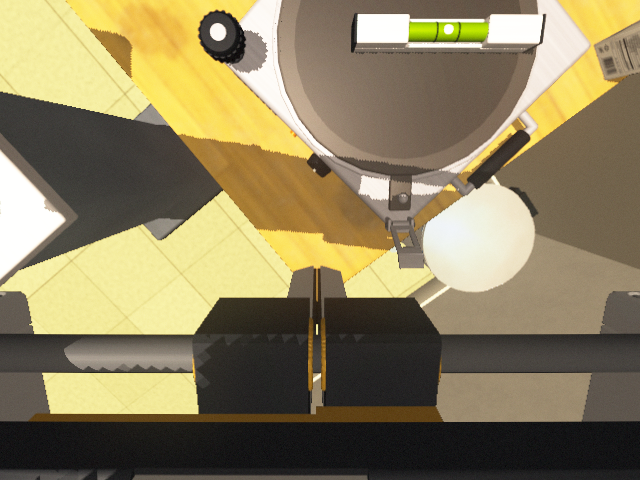

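The wrist picture shows the knob cap at (218,32), the stud at (403,199), the hasp's hinge at about (401,224), its tip at about (411,263) and the level's vial at (448,30). I'll triangulate these against the top and side views.

```bash
python3 - <<'E'
from h import *
np.set_printoptions(precision=4,suppress=True)
w=load("w1");t=load("top0");a=load("side0")
cv2.imwrite("pics/c3.png",cv2.resize(w["img"][170:290,350:470],None,fx=5,fy=5,interpolation=2))
for n,p,q,r in(("cap",(218,32),(360+153/4.5,140+530/4.2),(230+592/5,150+250/5)),("stud",(403,199),(360+583/4.5,140+447/4.2),None),("vial",(448,30),(360+388/4.5,140+232/4.2),(230+311/5,150+178/5)),("hinge",(401,224),(360+615/4.5,140+478/4.2),(230+535/5,150+145/5)),("tip",(411,264),(360+708/4.5,140+502/4.2),(230+568/5,150+48/5))):
    rs=[ray(w,*p),ray(t,*q)]
    P=tri(rs); print(n,P,"dep",dep(w,*p), proj(w,P)[0]-p, proj(t,P)[0]-q)
    if r: 
        rs.append(ray(a,*r)); P=tri(rs);print("   3v",P,proj(w,P)[0]-p, proj(t,P)[0]-q,proj(a,P)[0]-r)
# plate circle
for p in((401,223),(411,263),(400,240)): print(dep(w,*p))
hsv=cv2.cvtColor(t["img"],cv2.COLOR_BGR2HSV)
E
```

```text
cap [ 0.4593 -0.1633  0.1114] dep [ 0.4605 -0.1648  0.1152] [-0.953   1.0053] [-0.0337 -0.5284]
   3v [ 0.459  -0.1634  0.1124] [-1.4515  0.9688] [ 0.1079 -0.4019] [-0.2238  0.0557]
stud [ 0.5071 -0.392   0.0884] dep [ 0.508  -0.3927  0.0866] [-0.6604  0.2051] [ 0.1081 -0.2809]
vial [ 0.6247 -0.2876  0.1057] dep [ 0.6256 -0.2878  0.1046] [-0.5925  0.0516] [ 0.1463 -0.1696]
   3v [ 0.6258 -0.2882  0.0987] [-1.877   2.4452] [-0.4465 -0.1071] [-0.5859 -0.4308]
hinge [ 0.4928 -0.4249  0.0469] dep [ 0.4917 -0.4163  0.077 ] [-0.9759  0.4493] [ 0.1043 -0.4993]
   3v [ 0.4918 -0.4193  0.063 ] [-1.2745 -0.1734] [ 0.4823 -0.457 ] [0.0235 0.0357]
tip [ 0.4743 -0.4484  0.1061] dep [ 0.4727 -0.4403  0.1269] [ 0.4957 -0.8626] [0.2131 0.4088]
   3v [ 0.4731 -0.4422  0.1206] [-0.2866 -0.6382] [0.3188 0.6723] [-0.4295 -0.0262]
[ 0.4923 -0.4153  0.0772]
[ 0.4733 -0.4392  0.1274]
[ 0.4841 -0.4561  0.    ]
```

View pics/c3.png

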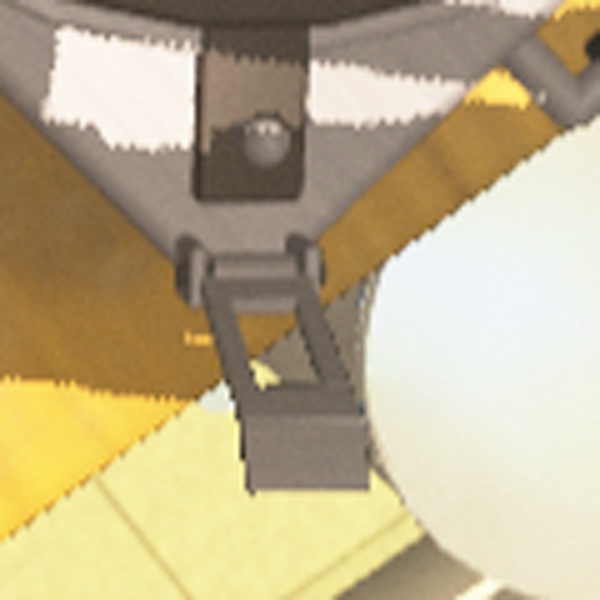

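```bash
python3 - <<'E'
from h import *
np.set_printoptions(precision=4,suppress=True)
w=load("w1")
for p in((480,240),(440,240),(520,210),(480,285)): print(dep(w,*p))
E
```

```text
[ 0.6528 -0.6949 -0.3608]
[ 0.5801 -0.6443 -0.3823]
[ 0.7766 -0.7047 -0.3894]
[ 0.5972 -0.8127 -0.3944]
```

>>> drive_tool(series=[[[0,0,0,-7.3,9.4,0,0],[0,0,0,-7.3,9.4,0,0],[0,0,0,-7.3,9.4,0,0],[0,0,0,-7.3,9.4,0,0],[0,0,0,-7.3,9.4,8,0],[0,0,0,-7.3,9.4,8,0],[0,0,0,-7.3,9.4,8,0]]])

```text
time: 2.95
tool_pos: [0.4488, -0.4649, 0.1908]
ee_rot: [-3.131, -0.001, 0.911]
wrist_force: [0.2, 0.3, -1.4]
width: 0.0004
```

```bash
python3 - <<'E'
from h import *
snap("wrist","w2");snap("side","s2")
E
```

```text
(no output)
```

View pics/w2.png

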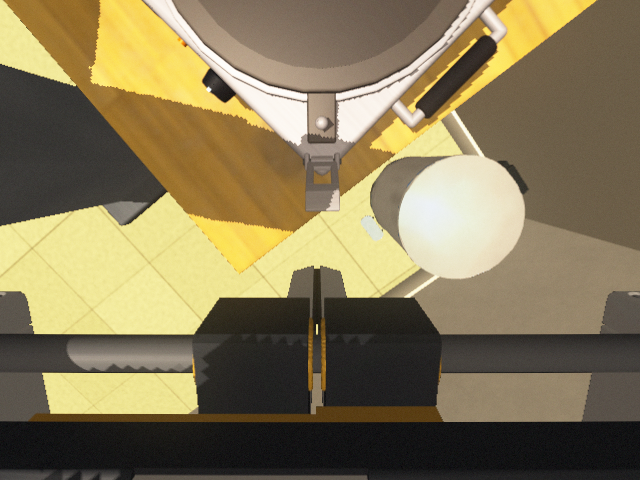

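The hasp is centred at column 322, straight ahead of the shut fingers at column 317. Now I'll go down and push.

>>> drive_tool(series=[[[0,0,0,0,0,5,0],[0,0,0,0,0,8.5,0],[0,0,0,0,0,8.5,0],[0,0,0,1,0,8.5,0],[0,0,0,2,0,8.5,0],[0,0,0,3,0,8.5,0],[0,0,0,4,0,8.5,0],[0,0,0,5,0,8.5,0],[0,0,0,5.7,0,8.5,0],[0,0,0,6.4,0,8.5,0],[0,0,0,7,0,8.5,0],[0,0,0,7.6,0,8.5,0],[0,0,0,7.6,0,8.5,0]]])

```text
time: 4.35
tool_pos: [0.4977, -0.4072, 0.1121]
ee_rot: [3.141, 0.001, 0.911]
wrist_force: [-0.8, 0.3, -0.4]
width: 0.0006
```

```bash
python3 - <<'E'
from h import *
snap("wrist","w3")
E
```

```text
(no output)
```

View pics/w3.png

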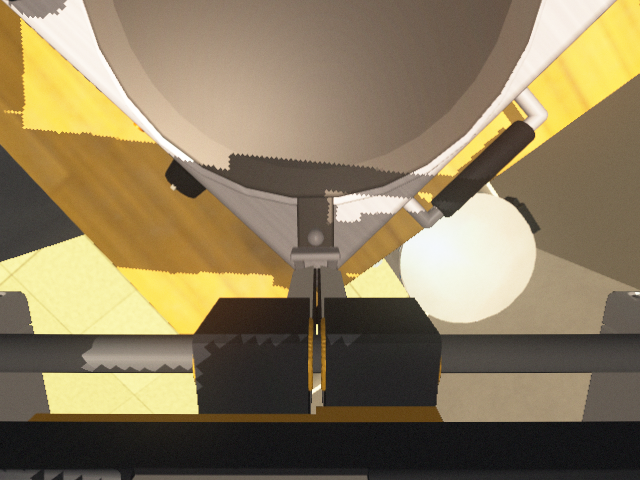

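The hasp is about upright, with its lip at (316,252). I'll push on.

>>> drive_tool(series=[[[0,0,0,0.8,0,0,0],[0,0,0,1.6,0,0,0],[0,0,0,2.4,0,0,0],[0,0,0,2.4,0,0,0],[0,0,0,2.4,0,0,0],[0,0,0,2.4,0,0,0],[0,0,0,-3,0,-8,0],[0,0,0,-3,0,-8,0],[0,0,0,-3,0,-8,0]]])

```text
time: 5.3
tool_pos: [0.479, -0.4361, 0.2]
ee_rot: [3.128, 0.005, 0.906]
wrist_force: [0.7, 0.7, 1.7]
width: 0.0006
```

```bash
python3 - <<'E'
from h import *
snap("wrist","w4")
E
```

```text
(no output)
```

View pics/w4.png

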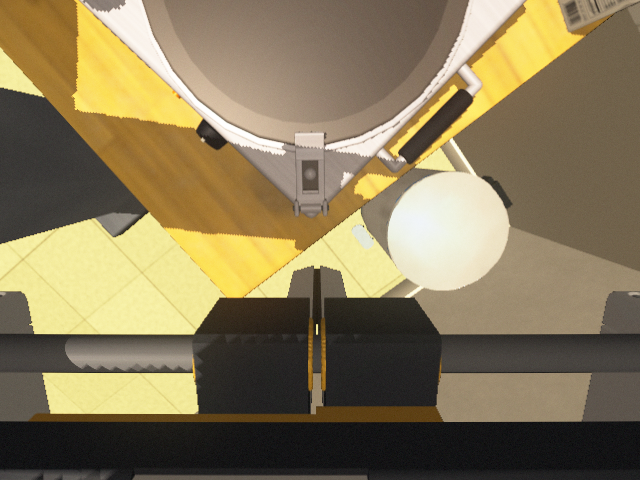

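The hasp lies shut with the stud in its eye at (310,173). I'll move to look at the knob with the yaw I'll need for turning it.

>>> drive_tool(series=[[[0,0,-0.3,0,0,-5,20],[0,0,-1.89,21.5,-14.5,-5,60],[0,0,-1.89,21.5,-14.5,-5,100],[0,0,-1.89,21.5,-14.5,-5,100],[0,0,-1.89,21.5,-14.5,-5,100],[0,0,-1.89,21.5,-14.5,-5,100],[0,0,-1.89,21.5,-14.5,-5,100],[0,0,-1.89,21.5,-14.5,-5,100],[0,0,-1.89,21.5,-14.5,-5,100],[0,0,-1.89,21.5,-14.5,-5,100],[0,0,-1.89,21.5,-14.5,-5,100],[0,0,-1.89,21.5,-14.5,-5,100],[0,0,-1.89,21.5,-14.5,-5,100],[0,0,-1.89,21.5,-14.5,-5,100],[0,0,-1.89,21.5,-14.5,-5,100],[0,0,-1.89,21.5,-14.5,-5,100],[0,0,-1.89,21.5,-14.5,-5,100]]])

```text
time: 7.05
tool_pos: [0.497, -0.1749, 0.2446]
ee_rot: [-3.136, 0.007, 2.797]
wrist_force: [-0.4, 0.1, -0.1]
width: 0.0939
```

```bash
python3 - <<'E'
from h import *
np.set_printoptions(precision=4,suppress=True)
snap("wrist","w5");snap("top","t5")
w=load("w4")
for p in((310,137),(310,160),(310,208),(310,173)): print(dep(w,*p))
E
```

```text
[ 0.5275 -0.3696  0.0821]
[ 0.516  -0.3841  0.0696]
[ 0.4908 -0.416   0.0784]
[ 0.5096 -0.3923  0.0865]
```

View pics/w5.png

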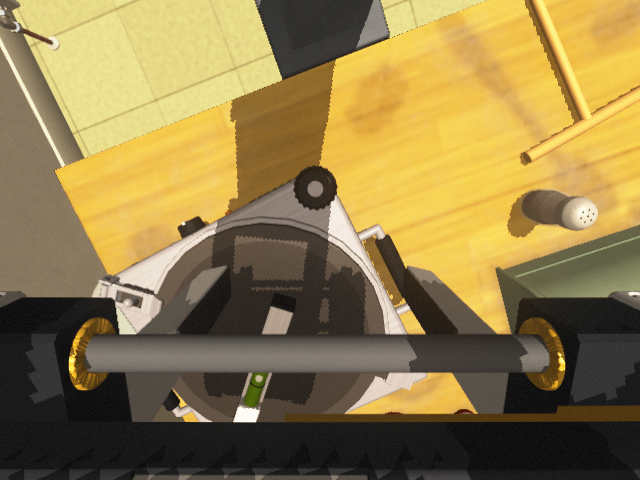

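View pics/t5.png

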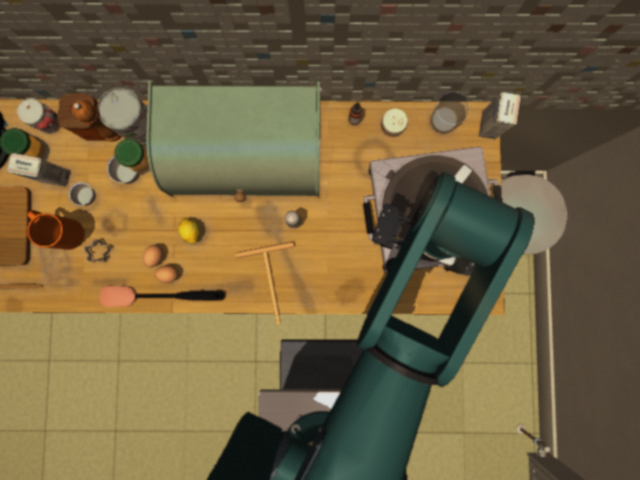

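The hasp's tip is at z 0.082 against 0.078 at the pin, so it lies flat. The knob is at (315,188) in the wrist view, and I'll triangulate it across the two wrist places. The top camera's view of the level will be blocked by the arm.

```bash
python3 - <<'E'
from h import *
np.set_printoptions(precision=4,suppress=True)
def capc(s,u,v,r):
    g=s["img"][v-r:v+r,u-r:u+r]; hsv=cv2.cvtColor(g,cv2.COLOR_BGR2GRAY)
    return hsv
w=load("w5");w1=load("w1")
for s,u,v in((w,315,188),(w1,218,35)):
    g=cv2.cvtColor(s["img"],cv2.COLOR_BGR2GRAY)
    m=np.zeros_like(g);m[max(v-9,0):v+10,u-10:u+11]=1
    thr=(g>70 if s is w else g>130)&(m>0)
    ys,xs=np.nonzero(thr);print(len(xs),xs.mean(),ys.mean(), g[v-3:v+4:3,u-12:u+13:4])
    s["c"]=(xs.mean(),ys.mean())
P=tri([ray(w,*w["c"]),ray(w1,*w1["c"])]);print(P,proj(w,P)-w["c"],dep(w,*w["c"]),dep(w1,*w1["c"]))
# points around on knob rim via depth
pts=[]
for v in range(165,212):
    for u in range(290,340):
        p=dep(w,u,v)
        if .105<p[2]<.125: pts.append(p)
pts=np.array(pts);print(len(pts),pts.mean(0),pts.min(0),pts.max(0),np.percentile(pts[:,2],[10,50,90]))
print((pts.min(0)+pts.max(0))/2)
E
```

```text
207 314.7632850241546 188.53140096618358 [[ 40  43 131 129 131  46  45]
 [ 41  81 135 131 134  63  45]
 [ 43  61 136 135 135  52  45]]
208 217.59615384615384 32.39423076923077 [[ 66 240 250 250 250 128  62]
 [ 68 161 250 250 250  51  63]
 [ 62  64 250 250 250  63  62]]
[ 0.4602 -0.1644  0.1145] [[-0.0887 -0.1518]] [ 0.4603 -0.1644  0.1155] [ 0.46   -0.1648  0.1153]
1476 [ 0.4593 -0.1639  0.1131] [ 0.4403 -0.1837  0.1054] [ 0.4799 -0.1444  0.1165] [0.1096 0.1136 0.1149]
[ 0.4601 -0.1641  0.1109]
```

```bash
cat >> h.py <<'E'
from scipy.spatial.transform import Rotation as Ro
def goal(pos,yaw):
    o=robot.get_obs(); R=Ro.from_euler("xyz",o["ee_rot"]); G=Ro.from_euler("xyz",[np.pi,0,yaw])
    print("row",np.round((R.inv()*G).as_rotvec(),4),np.round(R.inv().apply(np.array(pos)-o["tool_pos"])*100,2),"| t",o["time"],o["tool_pos"],o["ee_rot"],"F",o["wrist_force"],o["wrist_torque"],"w",o["width"],"q6",o["joint_positions"][5])
E
python3 -c "
from h import *
goal([.4601,-.1642,.13],2.8)"
```

```text
row [-0.0052  0.0071 -0.0027] [ 3.92 -0.18 11.45] | t 7.15 [ 0.49703679 -0.17491509  0.24478915] [-3.13639484  0.00712329  2.79735793] F [-0.09706586  0.15622123 -0.58039529] [-0.02262725  0.02546503  0.03483136] w 0.0942274817915437 q6 -1.6703847752799459
```

>>> drive_tool(series=[[[-0.005,0.007,0,3.9,-0.2,4,100],[-0.005,0.007,0,3.9,-0.2,8,100],[-0.005,0.007,0,3.9,-0.2,11.5,75],[-0.005,0.007,0,3.9,-0.2,11.5,75],[-0.005,0.007,0,3.9,-0.2,11.5,75],[-0.005,0.007,0,3.9,-0.2,11.5,75]]])

```text
time: 7.75
tool_pos: [0.4619, -0.1653, 0.1323]
ee_rot: [-3.141, 0.005, 2.797]
wrist_force: [-0.3, -0.3, 0.3]
width: 0.0706
```

```bash
python3 -c "
from h import *
goal([.4601,-.1642,.082],2.8)
snap('wrist','w6')"
```

```text
row [-0.0008  0.0048 -0.0028] [0.23 0.05 5.03] | t 7.75 [ 0.46189714 -0.16532994  0.13232434] [-3.14081745  0.0048145   2.79720485] F [-0.27686338 -0.28513585  0.2538396 ] [-0.03025768  0.00823385 -0.01654597] w 0.07059727544426783 q6 -1.6855965619799553
```

View pics/w6.png

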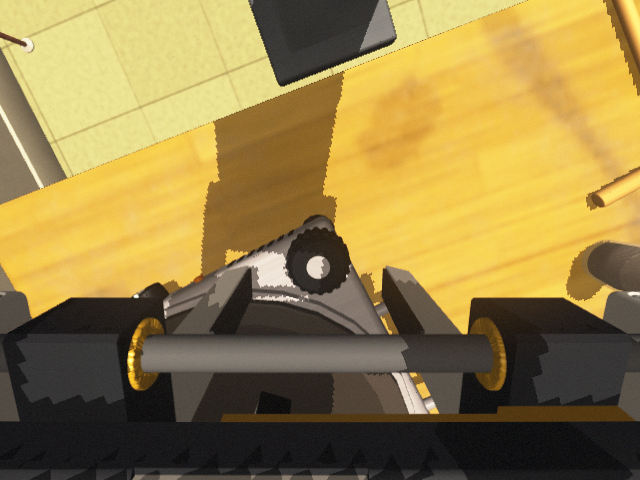

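>>> drive_tool(series=[[[0,0.005,0,0.2,0,2.5,75],[0,0.005,0,0.25,0,4,75],[0,0.005,0,0.25,0,5,75],[0,0.005,0,0.25,0,5,75],[0,0.005,0,0.25,0,5,75],[0,0.005,0,0.25,0,5,75]]])

```text
time: 8.4
tool_pos: [0.4608, -0.1651, 0.0839]
ee_rot: [-3.14, 0.003, 2.797]
wrist_force: [-0.4, 0.6, 0.9]
width: 0.0705
```

```bash
python3 -c "
from h import *
goal([.4601,-.1642,.082],2.8)"
```

```text
row [-0.0011  0.0028 -0.0027] [0.1  0.06 0.19] | t 8.4 [ 0.46081867 -0.16509186  0.08387014] [-3.14047623e+00  2.79314039e-03  2.79730417e+00] F [-0.38221426  0.58590995  0.89924879] [-0.03832837  0.05332842  0.01423944] w 0.07051504852919296 q6 -1.6857294423226725
```

Now I'll close lightly.

>>> drive_tool(series=[[[0,0,0,0.1,0.05,0.1,60],[0,0,0,0.1,0.05,0.1,50],[0,0,0,0.1,0.05,0.1,45],[0,0,0,0.1,0.05,0.1,40],[0,0,0,0.1,0.05,0.1,38],[0,0,0,0.1,0.05,0.1,38],[0,0,0,0.1,0.05,0.1,38],[0,0,0,0.1,0.05,0.1,38]]])

```text
time: 9.2
tool_pos: [0.4602, -0.164, 0.083]
ee_rot: [-3.141, 0.003, 2.797]
wrist_force: [0.2, 1.9, 1.5]
width: 0.0373
```

```bash
python3 -c "
from h import *
goal([.4601,-.1642,.077],2.8)
snap('wrist','w7')"
```

```text
row [-0.0006  0.0029 -0.0026] [ 0.   -0.02  0.6 ] | t 9.2 [ 0.46019181 -0.16402751  0.08296179] [-3.14103851e+00  2.93456953e-03  2.79738233e+00] F [0.1959631  1.86794713 1.4891484 ] [ 0.267418   -0.09800178 -0.02665051] w 0.03729539160440986 q6 -1.684906583438126
```

Gripped at 37.3 mm. Now I'll press down in small steps.

>>> drive_tool(series=[[[0,0,0,0,0,0.2,38],[0,0,0,0,0,0.4,38],[0,0,0,0,0,0.4,38]]])

```text
time: 9.55
tool_pos: [0.4589, -0.1632, 0.0795]
ee_rot: [-3.142, -0.0, 2.798]
wrist_force: [-3.7, 4.8, 7.8]
width: 0.0375
```

>>> drive_tool(series=[[[0,0,0,0,0,0.2,38],[0,0,0,0,0,0.4,38],[0,0,0,0,0,0.4,38]]])

```text
time: 9.85
tool_pos: [0.4578, -0.1623, 0.0768]
ee_rot: [3.141, -0.003, 2.798]
wrist_force: [-4.9, 5.1, 9.1]
width: 0.0373
```

>>> drive_tool(series=[[[0,0,0,0.1,0,0.2,38],[0,0,0,0.1,0,0.4,38],[0,0,0,0.1,0,0.4,38]]])

```text
time: 10.15
tool_pos: [0.4578, -0.1623, 0.0766]
ee_rot: [3.141, 0.0, 2.798]
wrist_force: [-4.8, 4.4, 16.7]
width: 0.0372
```

```bash
python3 -c "
from h import *
goal([.4601,-.1642,.077],2.8)
snap('side','s7');s=snap('top','t7')
cv2.imwrite('pics/c7.png',cv2.resize(load('side0' if 0 else 's7')['img'][150:250,230:370],None,fx=5,fy=5,interpolation=2))"
```

```text
row [ 0.0001  0.0002 -0.0015] [-0.28 -0.1  -0.04] | t 10.15 [ 0.45784215 -0.16230259  0.07661807] [3.14145813e+00 2.13258600e-04 2.79847703e+00] F [-4.78463603  4.35248645 16.71930904] [0.61439907 0.86444164 0.03670201] w 0.03718614398584914 q6 -1.6852768173886652
```

View pics/c7.png

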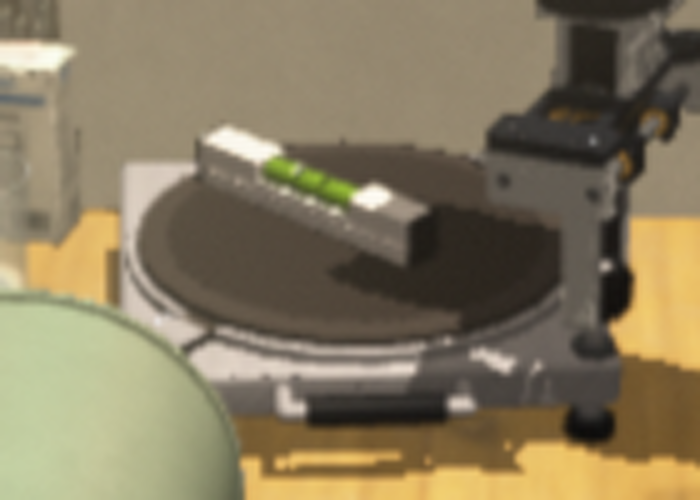

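Pressed at 16.7 N and the height is stable at 0.0766. The griddle has rocked, and the bubble is off towards the back at about (297,172) in the crop. Now I'll turn clockwise while holding the push.

>>> drive_tool(series=[[[0,0,0.1,0,0,0.38,38],[0,0,0.2,0,0,0.38,38],[0,0,0.3,0,0,0.38,38],[0,0,0.4,0,0,0.38,38],[0,0,0.5,0,0,0.38,38],[0,0,0.6,0,0,0.38,38],[0,0,0.7,0,0,0.38,38],[0,0,0.8,0,0,0.38,38],[0,0,0.8,0,0,0.38,38],[0,0,0.8,0,0,0.38,38]]])

```text
time: 11.25
tool_pos: [0.4583, -0.1629, 0.0764]
ee_rot: [3.14, 0.003, 1.998]
wrist_force: [-6.0, 2.7, 16.2]
width: 0.0371
```

```bash
python3 -c "
from h import *
goal([.4601,-.1642,.077],2.8)
snap('side','s8');
cv2.imwrite('pics/c8.png',cv2.resize(load('side0' if 0 else 's8')['img'][150:250,230:370],None,fx=5,fy=5,interpolation=2))"
```

```text
row [ 4.000e-04  3.000e-03 -8.018e-01] [-0.19  0.11 -0.06] | t 11.25 [ 0.45834736 -0.16289678  0.07638741] [3.14010639e+00 2.55131096e-03 1.99816347e+00] F [-5.98296377  2.68155535 16.24398682] [ 0.60313466  0.81139226 -0.122158  ] w 0.03706054388904719 q6 -0.8850590812630614
```

View pics/c8.png

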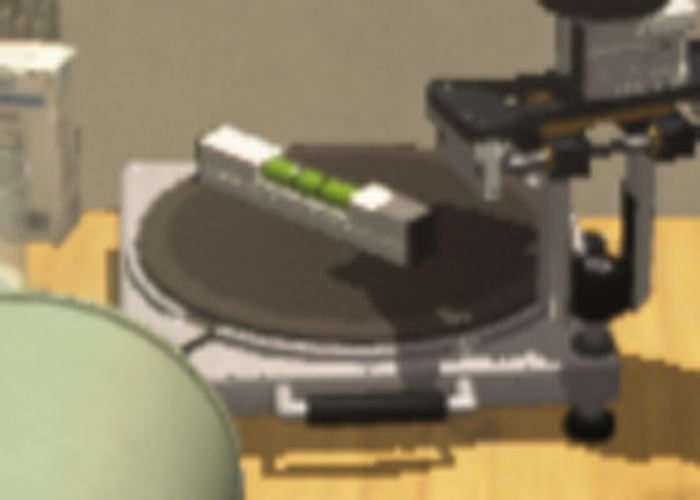

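>>> drive_tool(series=[[[0,0,0.1,0,0,0.38,38],[0,0,0.2,0,0,0.38,38],[0,0,0.3,0,0,0.38,38],[0,0,0.4,0,0,0.38,38],[0,0,0.5,0,0,0.38,38],[0,0,0.6,0,0,0.38,38],[0,0,0.7,0,0,0.38,38],[0,0,0.8,0,0,0.38,38],[0,0,0.9,0,0,0.38,38],[0,0,1.0,0,0,0.38,38],[0,0,1.1,0,0,0.38,38],[0,0,1.2,0,0,0.38,38],[0,0,1.3,0,0,0.38,38],[0,0,1.4,0,0,0.38,38],[0,0,1.4,0,0,0.38,38]]])

```text
time: 12.8
tool_pos: [0.4585, -0.1635, 0.0763]
ee_rot: [3.137, -0.001, 0.597]
wrist_force: [-7.7, 3.4, 16.7]
width: 0.0376
```

```bash
python3 -c "
from h import *
goal([.4601,-.1642,.077],2.8)
snap('side','s9');snap('wrist','w9')
cv2.imwrite('pics/c9.png',cv2.resize(load('side0' if 0 else 's9')['img'][150:250,230:370],None,fx=5,fy=5,interpolation=2))"
```

```text
row [ 0.0038  0.005  -2.2034] [ 0.09  0.15 -0.07] | t 12.8 [ 0.45849726 -0.1634911   0.07626015] [ 3.13655083e+00 -9.19673155e-04  5.96585010e-01] F [-7.71635143  3.36063522 16.69470993] [ 0.50247686  1.239207   -0.11277747] w 0.03761047054634468 q6 0.5166358315878219
```

View pics/c9.png

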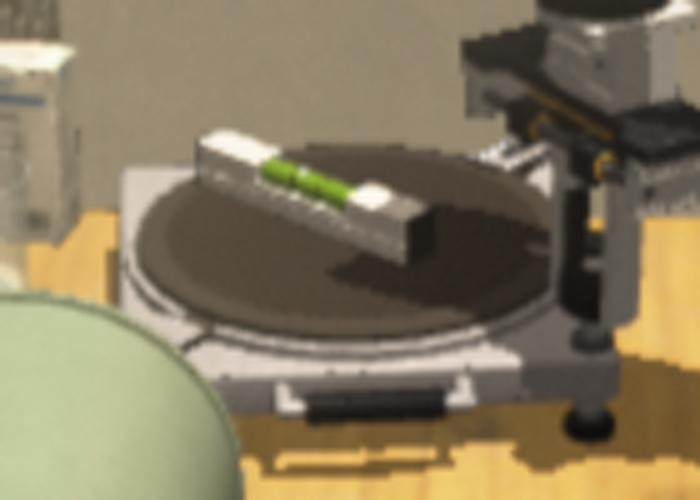

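View pics/w9.png

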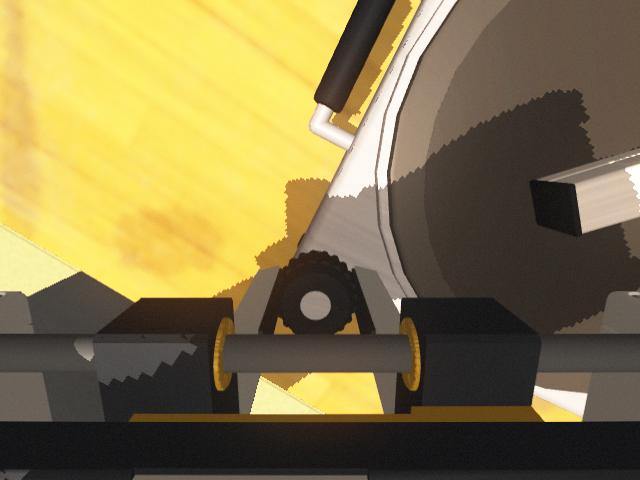

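The grip holds, with the knob between the fingers at (316,300). The level is just entering the view at (580,200), so I'll turn 0.5 more.

>>> drive_tool(series=[[[0,0,0.1,0,0,0.38,38],[0,0,0.2,0,0,0.38,38],[0,0,0.3,0,0,0.38,38],[0,0,0.4,0,0,0.38,38],[0,0,0.5,0,0,0.38,38],[0,0,0.5,0,0,0.38,38],[0,0,0.5,0,0,0.38,38],[0,0,0.5,0,0,0.38,38],[0,0,0.5,0,0,0.38,38],[0,0,0.5,0,0,0.38,38]]])

```text
time: 13.9
tool_pos: [0.4587, -0.1634, 0.0762]
ee_rot: [3.137, -0.005, 0.098]
wrist_force: [-6.9, 4.3, 17.6]
width: 0.0374
```

```bash
python3 -c "
from h import *
goal([.4601,-.1642,.077],2.8)
snap('side','s10');snap('wrist','w10')
cv2.imwrite('pics/c10.png',cv2.resize(load('side0' if 0 else 's10')['img'][175:195,275:310],None,fx=20,fy=20,interpolation=2))"
```

```text
row [ 0.0074  0.0046 -2.7021] [ 0.13  0.09 -0.08] | t 13.9 [ 0.4587103  -0.16340818  0.07620345] [ 3.13720442 -0.004534    0.09788761] F [-6.88487955  4.25848828 17.61218534] [ 0.98042834  1.29585261 -0.08776361] w 0.03735553485368982 q6 1.0153799306724913
```

View pics/c10.png

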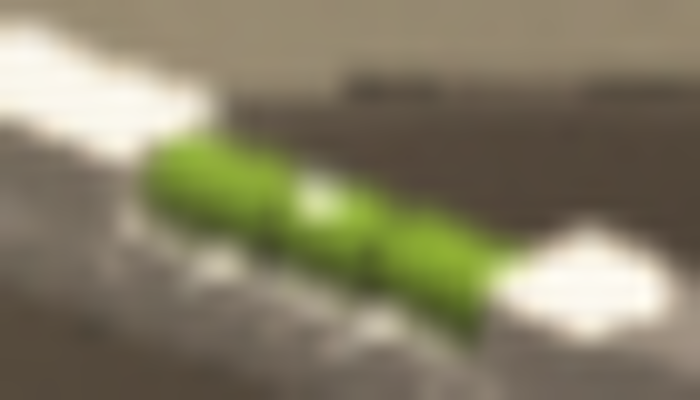

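View pics/w10.png

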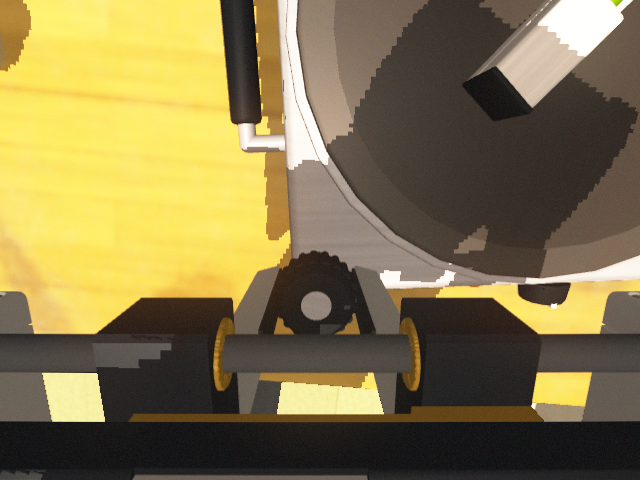

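The vial stays outside the wrist picture, so I'll measure the bubble in the side camera along the vial's axis, averaging a few frames. In the crop, the rings are near columns 268 and 375 and the pale spot is near 320.

```bash
cat >> h.py <<'E'
def prof(s):
    # green vial pixels -> axis -> profile of value and saturation
    im=s["img"]; hsv=cv2.cvtColor(im,cv2.COLOR_BGR2HSV)
    m=cv2.inRange(hsv,(30,90,60),(50,255,255)); m[:175]=0;m[198:]=0;m[:,:270]=0;m[:,312:]=0
    ys,xs=np.nonzero(m); P=np.c_[xs,ys].astype(np.float32)
    vx,vy,x0,y0=cv2.fitLine(P,cv2.DIST_L2,0,.01,.01).ravel()
    if vx<0: vx,vy=-vx,-vy
    t=(P[:,0]-x0)*vx+(P[:,1]-y0)*vy
    return (x0,y0,vx,vy,t.min(),t.max()),hsv
E
python3 - <<'E'
from h import *
np.set_printoptions(precision=1,suppress=True,linewidth=200)
for n in("side0","s7","s8","s9","s10"):
    s=load(n);a,hsv=prof(s);x0,y0,vx,vy,l,h=a;print(n,np.array(a))
    im=s["img"].astype(np.float32)
    for off in(-2,-1,0,1):
        ts=np.arange(-11,11.1,.5)
        mx=(x0+ts*vx-off*vy*1).astype(np.float32)[None];my=(y0+ts*vy+off*vx).astype(np.float32)[None]
        c=cv2.remap(im,mx,my,cv2.INTER_LINEAR)[0]
        print(off,"G",c[:,1].astype(int)); 
        if off<0: print("   B",c[:,0].astype(int))
    cv2.imwrite("pics/z_%s.png"%n,cv2.resize(s["img"][175:197,275:310],None,fx=20,fy=20,interpolation=0))
E
```

```text
side0 [290.6 186.    0.9   0.4  -9.1   8.7]
-2 G [243 241 237 234 231 211 188 170 157 148 143 141 139 138 136 133 135 138 137 139 153 179 196 203 203 188 171 147 121 119 123 127 130 133 135 139 142 145 149 159 173 190 203 215 235]
   B [231 228 221 213 203 170 134 107  90  80  71  65  62  59  58  57  57  57  61  68  93 134 162 175 174 149 121  93  62  55  50  51  53  52  52  53  54  60  70  93 118 143 164 183 212]
-1 G [239 234 217 198 186 177 171 168 165 165 169 169 166 162 159 156 158 159 162 166 176 200 222 219 209 186 160 140 133 136 145 153 159 167 165 164 163 165 181 205 218 228 233 236 240]
   B [226 216 190 159 126  92  79  68  64  62  58  56  55  54  53  52  52  53  55  69  85 130 173 172 158 123  88  62  51  47  47  48  50  51  50  49  56  66 103 153 178 196 208 217 227]
0 G [219 202 182 165 153 150 150 149 148 149 149 149 149 146 143 135 123 123 134 143 150 155 159 162 154 147 132 119 124 133 138 142 143 145 146 144 143 146 151 180 200 196 197 198 207]
1 G [146 144 140 134 127 122 121 119 118 117 116 116 116 115 110 102  96  94 101 108 113 113 113 114 113 108 101  99 102 1
[... 4008 characters left out ...]
 170 170 166 164 161 160 163 166 177 194 201 203 202 192 177 166 156 150 148 152 155 159 163 166 170 169 165 164 169 182 202 220 227 235 241]
   B [225 207 179 148 114  86  73  66  62  59  57  55  55  56  55  55  64  75 100 128 135 132 118  92  70  59  53  51  49  49  50  50  50  51  52  53  53  61  74  98 132 165 189 210 225]
0 G [205 194 170 151 148 148 149 150 150 150 151 151 150 150 148 140 136 145 153 166 178 172 167 161 157 148 137 134 139 148 153 156 156 158 158 160 160 161 172 185 204 225 228 229 232]
1 G [136 139 138 128 120 119 118 118 118 117 114 115 118 119 117 112 105 105 113 119 123 123 122 122 121 119 109 101 108 116 121 125 125 125 125 126 128 130 134 139 144 154 164 173 176]
```

View pics/z_s7.png

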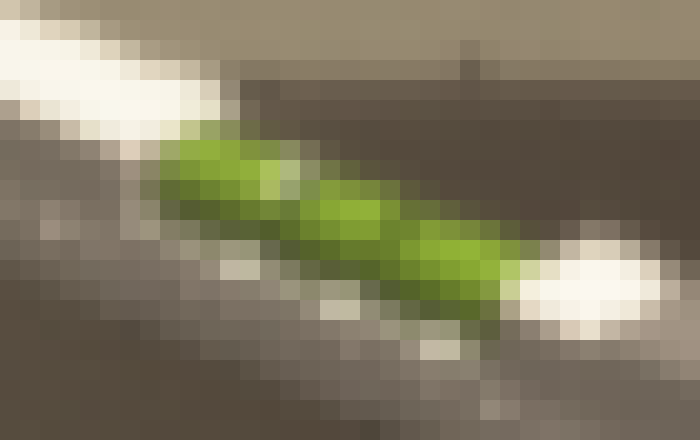

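View pics/z_s10.png

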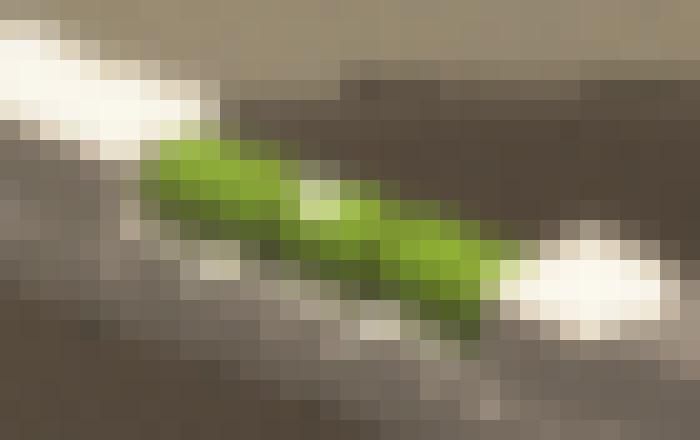

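View pics/z_side0.png

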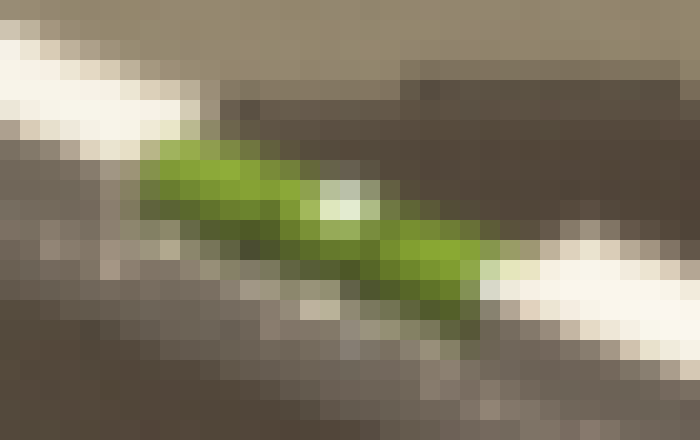

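Measured along the vial with 5.35 px for 20 mm, the bubble stands about 4 mm short, against about 14 mm at the first press. I'll check the unpressed reference in w1, then turn 0.9 rad more.

```bash
python3 - <<'E'
from h import *
w=load("w1");cv2.imwrite("pics/c11.png",cv2.resize(w["img"][0:64,395:500],None,fx=7,fy=7,interpolation=0))
g=w["img"][22:38,405:492]; np.set_printoptions(linewidth=250); print(g[6:13].mean(0)[:,1].astype(int)); print(g[6:13].mean(0)[:,0].astype(int))
E
```

```text
[254 254 254 241 207 226 225 225 225 225 225 224 224 225 225 225 225 224 224 225 224 224 225 223 224 224 224 224 223 223 221 189  95 162 223 223 224 222 223 237 246 249 250 250 249 247 244 239 230 222 222 223 221 184 106 163 219 222 223 222 223 222
 222 221 222 223 222 222 223 221 221 222 221 222 222 221 222 222 222 221 222 222 211 202 248 254 254]
[252 252 250 218  12   0   0   0   0   0   0   0   0   0   0   0   0   0   0   0   0   0   0   0   0   0   0   0   0   0   0   1  25  12   0   0   0   0   8 147 200 222 228 228 224 212 190 150  65   0   0   0   0   3  23   9   0   0   0   0   0   0
   0   0   0   0   0   0   0   0   0   0   0   0   0   0   0   0   0   0   0   0  30 134 235 250 252]
```

>>> drive_tool(series=[[[0,0,0.1,0,0,0.38,38],[0,0,0.2,0,0,0.38,38],[0,0,0.3,0,0,0.38,38],[0,0,0.4,0,0,0.38,38],[0,0,0.5,0,0,0.38,38],[0,0,0.6,0,0,0.38,38],[0,0,0.7,0,0,0.38,38],[0,0,0.8,0,0,0.38,38],[0,0,0.9,0,0,0.38,38],[0,0,0.9,0,0,0.38,38],[0,0,0.9,0,0,0.38,38],[0,0,0.9,0,0,0.38,38],[0,0,0.9,0,0,0.38,38],[0,0,0.9,0,0,0.38,38],[0,0,0.9,0,0,0.38,38],[0,0,0.9,0,0,0.38,38],[0,0,0.9,0,0,0.38,38],[0,0,0.9,0,0,0.38,38],[0,0,0.9,0,0,0.38,38],[0,0,0.9,0,0,0.38,38]]])

```text
time: 16.0
tool_pos: [0.4595, -0.1634, 0.0762]
ee_rot: [-3.139, -0.009, -0.802]
wrist_force: [-5.0, 4.1, 16.9]
width: 0.0375
```

```bash
cat >> h.py <<'E'
def meas(ns):
    for n in ns:
        s=load(n) if isinstance(n,str) else n
        a,hsv=prof(s);x0,y0,vx,vy,l,h=a; im=s["img"].astype(np.float32); ts=np.arange(-8,7.01,.1)
        def row(off,ch):
            return cv2.remap(im,(x0+ts*vx-off*vy).astype(np.float32)[None],(y0+ts*vy+off*vx).astype(np.float32)[None],cv2.INTER_LINEAR)[0][:,ch]
        b=(row(-2,0)+row(-1.5,0)+row(-1,0))/3; k=(ts>-6)&(ts<4.5); e=np.clip(b-np.median(b[k])-12,0,None)*k
        pb=(e*ts).sum()/e.sum()
        g=(row(0,1)+row(.5,1)+row(1,1))/3
        L=(ts>-4.5)&(ts<-1.5);Rr=(ts>1.2)&(ts<4.2)
        def mn(k):
            t=ts[k];v=g[k];w=np.clip(v.min()+10-v,0,None);return (w*t).sum()/w.sum()
        r1,r2=mn(L),mn(Rr); print("bub",round(pb,2),"rings",round(r1,2),round(r2,2),"off mm",round((pb-(r1+r2)/2)*20/(r2-r1),2))
E
python3 -c "
from h import *
goal([.4601,-.1642,.077],2.8)
meas(['side0','s7','s8','s9','s10'])
for i in range(3): meas([snap('side','s11%d'%i)])
snap('wrist','w11')
cv2.imwrite('pics/z11.png',cv2.resize(load('s110')['img'][175:197,275:310],None,fx=20,fy=20,interpolation=0))"
```

```text
row [-1.210e-02  3.000e-04  2.681e+00] [ 0.1   0.01 -0.08] | t 16.0 [ 0.45947868 -0.16342163  0.07616257] [-3.139349   -0.008535   -0.80218223] F [-5.03489945  4.0904085  16.87508525] [ 0.96400769  1.04350553 -0.05969198] w 0.03752495534891604 q6 1.9156114923852376
bub 0.6 rings -2.68 2.65 off mm 2.32
bub -3.44 rings -2.8 2.24 off mm -12.55
bub -3.66 rings -3.36 1.99 off mm -11.11
bub -1.39 rings -2.99 2.42 off mm -4.07
bub -0.91 rings -2.96 2.46 off mm -2.44
bub 0.05 rings -2.95 2.47 off mm 1.08
bub 0.11 rings -2.9 2.52 off mm 1.11
bub 0.1 rings -2.95 2.5 off mm 1.18
```

View pics/z11.png

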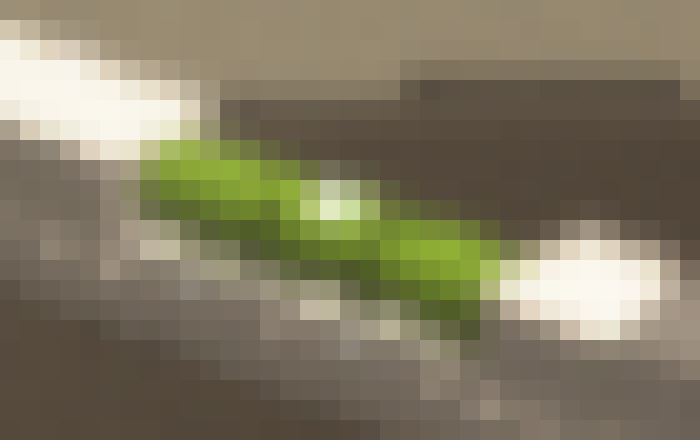

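View pics/c11.png

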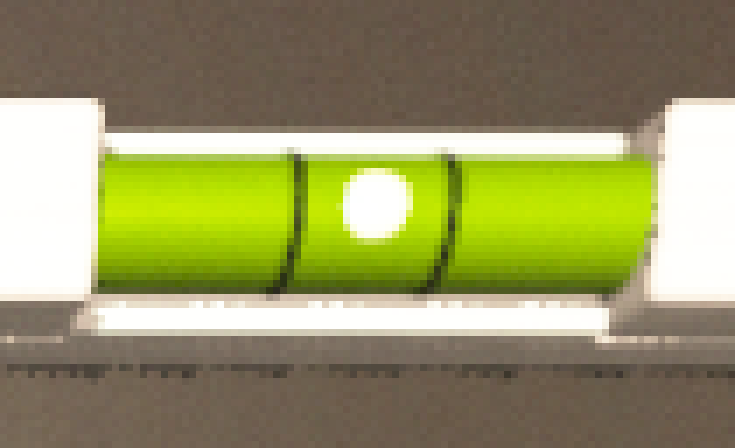

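View pics/w11.png

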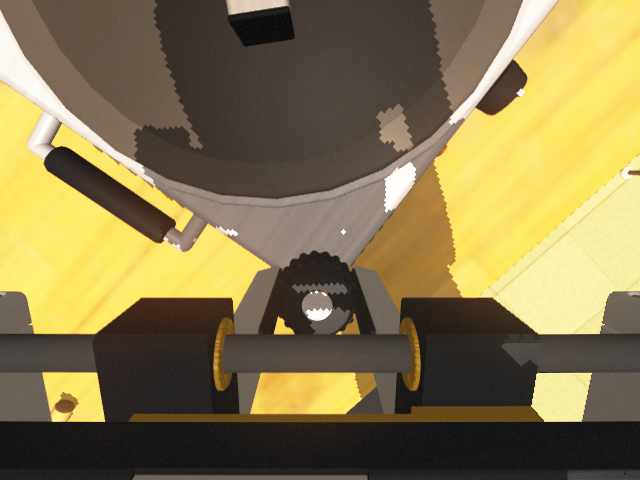

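Unpressed, the bubble was centred (w1: bubble at column 43.3, ring middle 43.1), yet the side camera read +2.3 mm, so that is its bias. The present +1.1 mm means about -1.2 mm, a touch short, so I'll turn 0.25 rad more and settle.

>>> drive_tool(series=[[[0,0,0.08,0,0,0.4,38],[0,0,0.16,0,0,0.4,38],[0,0,0.25,0,0,0.4,38],[0,0,0.25,0,0,0.4,38],[0,0,0.25,0,0,0.4,38],[0,0,0.25,0,0,0.4,38],[0,0,0.25,0,0,0.4,38],[0,0,0.25,0,0,0.4,38],[0,0,0.25,0,0,0.4,38],[0,0,0.25,0,0,0.4,38],[0,0,0.25,0,0,0.4,38],[0,0,0.25,0,0,0.4,38],[0,0,0.25,0,0,0.4,38],[0,0,0.25,0,0,0.4,38],[0,0,0.25,0,0,0.4,38],[0,0,0.25,0,0,0.4,38]]])

```text
time: 17.8
tool_pos: [0.4598, -0.1635, 0.0762]
ee_rot: [-3.136, -0.009, -1.052]
wrist_force: [-5.6, 4.9, 17.4]
width: 0.0373
```

```bash
python3 -c "
from h import *
goal([.4601,-.1642,.077],2.8)
for i in range(3): meas([snap('side','s12%d'%i)])
w=snap('wrist','w12');t=snap('top','t12')
goal([.4601,-.1642,.077],2.8)
cv2.imwrite('pics/c12.png',np.hstack([cv2.resize(load('s120')['img'][150:250,230:370],None,fx=2.8,fy=2.8),cv2.resize(t['img'][140:280,360:530],None,fx=2.3,fy=2)]))
"
```

```text
row [-1.350e-02  2.000e-03  2.431e+00] [ 0.08  0.   -0.08] | t 17.8 [ 0.45975686 -0.16353754  0.07615187] [-3.13649266 -0.00922011 -1.05218171] F [-5.60283665  4.87071333 17.38799213] [ 0.87271525  1.38811742 -0.12381644] w 0.03729913890374824 q6 2.1657869050652905
bub 0.45 rings -2.93 2.43 off mm 2.63
bub 0.52 rings -2.91 2.48 off mm 2.74
bub 0.6 rings -2.8 2.61 off mm 2.59
row [-1.350e-02  2.000e-03  2.431e+00] [ 0.07  0.   -0.09] | t 18.05 [ 0.45975137 -0.16357395  0.07613548] [-3.13651327 -0.00925326 -1.05220393] F [-6.79918277  4.69636094 18.38997643] [ 0.93508927  1.38068346 -0.0980913 ] w 0.037660058794515394 q6 2.1657679752640653
```

View pics/c12.png

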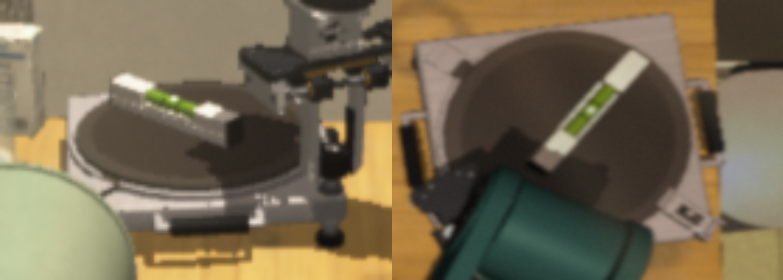

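The side camera now reads +2.65 mm against a level reference of +2.32, so about +0.3 mm. The top camera sees the level too, so I'll cross-check there.

```bash
python3 - <<'E'
from h import *
t0=load("top0");a=[]
for n in("top0","t12"):
    s=load(n);im=s["img"];hsv=cv2.cvtColor(im,cv2.COLOR_BGR2HSV)
    m=cv2.inRange(hsv,(28,90,40),(50,255,255));m[:160]=0;m[230:]=0;m[:,:400]=0;m[:,490:]=0
    c=max(cv2.findContours(m,0,1)[0],key=cv2.contourArea)
    r=cv2.minAreaRect(c);(cx,cy)=r[0];ang=np.radians(r[2]); d=np.array([np.cos(ang),np.sin(ang)])
    if r[1][1]>r[1][0]: d=np.array([-d[1],d[0]])
    if d[0]<0:d=-d
    ys,xs=np.mgrid[int(cy)-14:int(cy)+15,int(cx)-14:int(cx)+15]
    u=(xs-cx)*d[0]+(ys-cy)*d[1];v=-(xs-cx)*d[1]+(ys-cy)*d[0]
    k=(abs(u)<8)&(abs(v)<2.5);b=im[ys,xs,0].astype(float);g=im[ys,xs,1].astype(float)
    e=np.clip(b-np.median(b[k])-15,0,None)*k
    kk=(abs(v)<2)&(abs(u)<9)
    print(n,r,"bubble along (px, + to far end)",(e*u).sum()/e.sum())
E
```

```text
top0 ((445.8154602050781, 194.46214294433594), (5.785055637359619, 29.374605178833008), 38.1572265625) bubble along (px, + to far end) -0.2915529896567815
t12 ((445.8154602050781, 194.46214294433594), (5.785055637359619, 29.374605178833008), 38.1572265625) bubble along (px, + to far end) -0.053333622817101155
```

Both views agree to under 1 mm, the level has not moved, the hasp is shut and the push is steady at about 17–18 N. Handing in.

```bash
python3 -c "
from h import *
print(robot.close_job()); o=robot.get_obs(); print(o['time'],o['wrist_force'],o['width'],o['tool_pos'])"
```

```text
the job is handed in; nothing more can be done
None
the job is handed in; nothing more can be done
```

The job is handed in at about 18 s of the 72 s allowed, with the arm still gripping the knob and pressing the foot down. No verdict was reported.

- **Hasp:** I swung it over with the shut fingers and it fell closed. The wrist picture showed the stud inside its eye, and its tip stood about as high as the hinge pin (82 mm against 78 mm), so it lies flat. It still looked shut in the last top view.
- **Foot:** I gripped the knob lightly and pressed it down with 16 to 18 N. I then turned it about 3.85 rad clockwise (roughly 6 mm of screw travel).
- **Bubble:** The bubble moved from about 14 mm off centre to within about 0.5 mm.
- **Last checks:** The push was 17.4 to 18.4 N, of which about 12 N should reach the pad, going by your figures. The grip stood at 37.5 mm, and the level had not moved in the top view.
- **Disagreement:** The side camera put the bubble 0.3 mm off towards the foot, after I corrected its 2.3 mm viewing bias against the unpressed state. The top camera put it about 0.5 mm off the other way. Both are well within the 3 mm allowed.
- **Limits:** The wrist camera could not see the vial from the gripping pose, so I had no closer look. The pad force itself could not be measured, and about 7 to 8 N of sideways force stayed on the wrist.

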